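# Stow the small dough cutter under the flap of the pie bench tool case

## Robot

A 7-joint arm with a two-finger parallel gripper is mounted at the origin on the work surface. World frame = base frame: x ahead of the robot, y to its left, z up, the work surface at z = 0. Lengths are in m, angles in rad, forces in N, time in s.
With the tool pointing down it reaches from about 0.4 to 0.85 m from the base axis. Payload 10.4 kg.
Tool frame: the origin (TCP) lies midway between the tips of the shut fingers; the grasp point (between the pads) lies 19 mm behind it (r.grasp_offset is the distance from the TCP to the grasp point, in m); x points along the fingers, y is the direction in which the jaws open and shut, and the axes are right-handed (so a half turn about x gives the same grasp; the last joint's range is limited). The gripper opens to 87 mm and grips with 3 to 60 N. Pads are 19 mm wide; open, the fingers measure 117 mm over their backs; the gripper's body (75 mm by 190 mm) begins 51 mm behind the grasp point.
Start: joints at [1.103, 0.332, -0.065, 1.46, 0.022, 1.35, -0.088], TCP at [0.269, -0.564, 0.223] pointing down, gripper open.
Joint ranges: [-2.6, 2.6], [-0.5, 2.12], [-1.47, 1.34], [0.16, 2.42], [-1.27, 4.41], [0.06, 2.06], [-2.6, 2.6]. Speed limits (rad/s): [2.22, 2.22, 2.79, 2.79, 3.14, 3.14, 3.14].

## Interface

Orientations are given as a unit quaternion [x, y, z, w].
In Python, from bench import r, vision, close_job gives the robot as it stands. The module is installed in compiled form; this text tells all that it offers.
- The arm moves only by the shell command python3 -m pendant 'ROWS' [OPENING] [FORCE]. ROWS is text: rows parted by semicolons, each of 6 numbers parted by spaces: the shift along the tool's x, y, z in units of 0.25 m (1.0 is 0.25 m), then the turn, a rotation vector about the tool's x, y, z in units of 1.5 rad (1.0 is 1.5 rad). A call has 1 to 8 rows; each row is the pose to reach, as a shift and turn from the pose commanded when the call began, along the tool's axes at that moment; what a row does not reach only later rows make up. A row lasts 1/10 s, in which the tool goes at most 50 mm and 8.59 degrees, less where a joint would pass 70% of its speed; a pose out of reach is approached as far as the arm can. A call with a number of a shift or a turn outside -1 to 1 is refused whole. A call with a gripper value outside its range is refused whole. OPENING is the gripper command: -1 is shut, 1 is fully open, values between are in proportion, set as the call begins (- or left out, the last holds). The fingers move at their own pace and stop on an object; FORCE is the grip in N (left out, the last holds). Time passes only in rows, so rows that repeat a pose let the fingers close. It gives the time, the measured TCP pose, the force and the opening at its end, in the units of the state.
- r.read_state(): the state, without advancing time (a new reading comes with each control period).
- vision.camera(name): name is "scene" or "top" or "wrist"; returns (picture, depth): 400x640x3 uint8, blue, green, red; 400x640 float32, m along the optical axis (not along the pixel's ray), 0 where there is no reading.
- vision.get_calibration(name): a dict with "camera_matrix" (3x3 intrinsics, pixels), "rvec" (rotation vector, rad) and "tvec" (3), from world to camera coordinates, as OpenCV has them. Camera axes: x right, y down, z forward; pixel columns grow to the right and rows downward; lengths in m; the calibration is good to about 2 mm. The wrist camera is an equidistant fisheye: a pixel r from the principal point sees the ray r / f radians off the axis. A picture is of the moment at which its call begins: read the wrist's pose just before it. get_calibration takes no time and is no camera call; for the wrist camera it gives the pose at the moment of the call.
- close_job(): hands the job in, once; it reports no verdict.
The state is a dict: "time": time; "joint_positions": joint angles; "joint_vel": joint speeds; "joint_torque": joint torques, N m; "ee_pos": TCP position; "eef_rot": TCP orientation; "ft_force": force on the tool from outside, world axes, zero at the start; "torque": the same for the moment, N m; "width": finger opening in m.
Only numpy, scipy, OpenCV 4.12 (cv2) and the standard library are available. Lean on these libraries where they do the work, as an engineer would, in place of code of your own. Each camera call takes 0.05 s, during which the arm holds its last target. There are 200 camera calls.

## Task

Lift the hinged steel flap of the two-tier tool case by its wooden pull until it stands upright (or a little past), and leave it up. Then take the small round dough cutter, not the square or the big round one, and stand it upright on the floor of the lower tier that the flap was covering.

Things in the scene. Friction and masses are not known exactly. Their poses are not given: they have to be found in the camera images.
- tier_floor (a point): Centre of the inner floor of the lower tier of the fixed open tool case, 4 mm above the bench; x points away from the robot to the hinge side, y left, z up. The tier is an empty bay 156 (x) by 150 (y) mm under the flap; walls to 80 mm above this point (far wall 66). Hinge axis: parallel to y through x 78, z 66 mm. Left of the bay (y 75 to 178 mm): a fixed upper tray of nozzles, top 104 mm.
- flap_pull (a point): Centre of the flap's pull, a wooden barrel 18 mm thick, 30 mm long along the case's y, on an 8 mm stem; its axis is 32 mm above the steel flap (156 x 148 x 4 mm), 130 mm along the flap from the hinge axis; 110 mm above the bench when level. Pinch its flat ends (fingers along case y) from above: it turns between the fingers as the flap swings, so the gripper can keep pointing down.
- flap (a joint): Angle of the flap about its hinge, rad: 0 = level over the lower tier, 1.57 = upright, stop at 1.83. Starts at 0 to 0.2. The hinge is stiff: the flap stays at any angle where it is left; lifting takes about 4 N at the pull.
- cutter_mid (a point): Centre of the small round dough cutter, half-way up its 62 mm; z up. It stands on the bench: steel disc foot 58 mm wide, 18 mm high, and an upright wooden grip 24 mm thick from 13 mm below to 31 mm above this point (hold it about 12 mm above this point). About 130 g. Two others nearby have the same grip but a square foot (54 mm) or a big round foot (86 mm).
Not all that is in view belongs to the job. What is shaped like the part that bears cutter_mid but blue or orange is not meant.

How it is judged:
On the way:
1. the flap has been lifted to upright (joint flap over 1.3 rad) with the cutter still outside the lower tier (value of joint flap above 1.3 rad and horizontal distance between cutter_mid and tier_floor above 0.1 m), for 0.2 s.
At the end, for the whole second after the job is handed in: The flap stands at 1.3 rad or more and is still; the small round cutter stands upright (within 0.18 rad) on the floor of the lower tier: its centre within 60 mm of the tier's centre along x and along y, and 20 to 42 mm above its floor; released (value of joint flap above 1.3 rad and x of cutter_mid in the frame of tier_floor between -0.06 and 0.06 m and y of cutter_mid in the frame of tier_floor between -0.06 and 0.06 m and z of cutter_mid in the frame of tier_floor between 0.02 and 0.042 m and angle between cutter_mid's own z axis and vertical below 0.18 rad and velocity of joint flap below 0.1 rad/s); the robot touches nothing.
It also fails if it takes over 51 s, if anything falls off the work surface, if the arm or the gripper's body presses on something with over 40 N, if the wrist force passes 120 N, or if a joint passes its speed limit or range.

## Working session

There is one attempt and no reset: what is moved stays moved. The work goes in short steps, Python scripts to look and compute and a shell command to move; the robot and the scene stay as the last step left them, time stands still between calls to the robot, and variables do not carry over. Pictures are saved under pics/ and viewed, about 8 in all and at most 12, crops included, and the job is handed in when it is done.

```bash
mkdir -p pics; python3 - <<'E'
from bench import r,vision
import cv2,numpy as np
print(r.read_state(), r.grasp_offset)
for n in("scene","top"):
    p,d=vision.camera(n); cv2.imwrite(f"pics/{n}0.png",p); np.save(f"pics/{n}0.npy",d)
    c=vision.get_calibration(n); print(n,c)
E
```

```text
{'time': 0.0, 'joint_positions': array([ 1.10339003,  0.33288503, -0.06469074,  1.46096094,  0.02162606,
        1.34987186, -0.08847942]), 'joint_vel': array([-0.00028622, -0.00066218,  0.00094405, -0.00018487,  0.00085881,
       -0.00147781, -0.00032574]), 'joint_torque': array([-1.07524265e-03, -6.23260546e+01,  2.35865236e-02, -3.89897346e+01,
       -6.15540706e-02,  3.97439883e-02,  1.24447115e-04]), 'ee_pos': array([ 0.26874206, -0.56384305,  0.22173633]), 'eef_rot': array([-0.68954403, -0.15646728,  0.6898313 , -0.15549856]), 'ft_force': array([ 0.00361522,  0.26104956, -0.66149032]), 'torque': array([-0.01411992, -0.03818969,  0.00247836]), 'width': 0.08694840655560437} 0.0187
scene {'camera_matrix': array([[378.83355167,   0.        , 317.27926198],
       [  0.        , 378.83355167, 205.79831008],
       [  0.        ,   0.        ,   1.        ]]), 'rvec': array([ 1.05441429,  2.27893005, -1.1872469 ]), 'tvec': array([ 0.45200263, -0.12913473,  1.05848753])}
top {'camera_matrix': array([[393.51097244,   0.        , 326.00071744],
       [  0.        , 393.51097244, 200.30128845],
       [  0.        ,   0.        ,   1.        ]]), 'rvec': array([ 2.17945866, -2.16616671,  0.11837856]), 'tvec': array([-0.0897441 ,  0.55402318,  0.80797956])}
```

View pics/scene0.png

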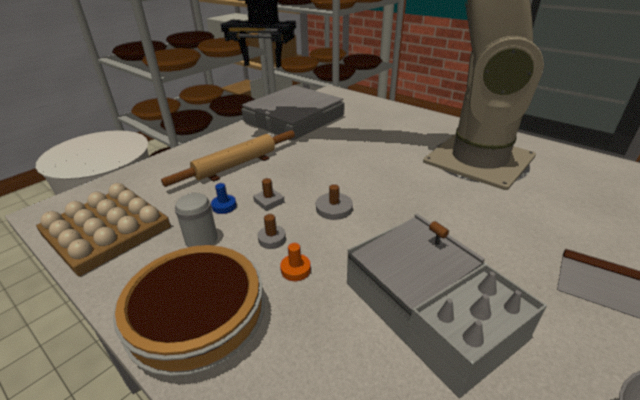

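View pics/top0.png

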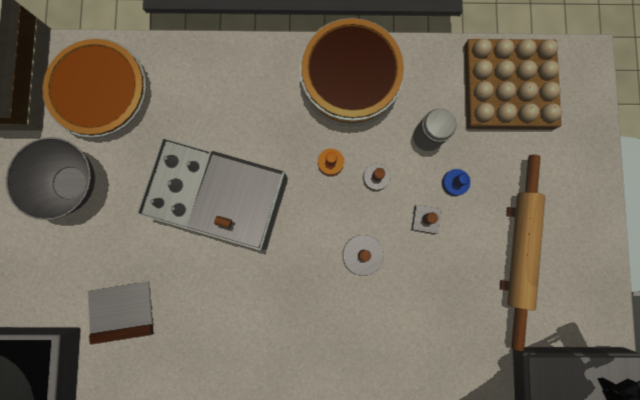

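The scene view shows the case, with its pull at (438,229), and the small round cutter at (270,230). The top view shows the pull at (223,222), the small cutter at (377,177), the big round one at (363,255) and the square one at (427,219). Next I measure them.

```bash
cat > h.py <<'E'
import cv2,numpy as np
from bench import r,vision
def ext(n):
    c=vision.get_calibration(n);R=cv2.Rodrigues(c["rvec"])[0];return c["camera_matrix"],R,np.ravel(c["tvec"])
def ray(n,u,v):
    K,R,t=ext(n);return -R.T@t,R.T@np.linalg.solve(K,[u,v,1.])
def plane(n,u,v,z):
    o,d=ray(n,u,v);return o+d*(z-o[2])/d[2]
def tri(n1,p1,n2,p2):
    o,d=ray(n1,*p1);q,e=ray(n2,*p2)
    s=np.linalg.lstsq(np.c_[d,-e],q-o,rcond=None)[0];a=o+d*s[0];b=q+e*s[1];return (a+b)/2,np.linalg.norm(a-b)
def cloud(n,D):
    K,R,t=ext(n);v,u=np.indices(D.shape);P=np.stack([(u-K[0,2])/K[0,0]*D,(v-K[1,2])/K[1,1]*D,D],-1);return (P-t)@R
E
python3 - <<'E'
from h import *
def brown(n,box,D):
    p=cv2.imread(f"pics/{n}0.png");h=cv2.cvtColor(p,cv2.COLOR_BGR2HSV)
    m=((h[...,0]<14)&(h[...,1]>110)).astype(np.uint8);x0,y0,x1,y1=box
    k=np.zeros_like(m);k[y0:y1,x0:x1]=m[y0:y1,x0:x1]
    v,u=np.nonzero(k);return (u.mean(),v.mean()),len(u),k>0
T=np.load("pics/top0.npy");S=np.load("pics/scene0.npy");CT=cloud("top",T);CS=cloud("scene",S)
for nm,bt,bs in(("pull",(205,205,245,240),(425,215,455,248)),("cut",(365,160,395,190),(258,208,285,240))):
    a,na,ka=brown("top",bt,T);b,nb,kb=brown("scene",bs,S)
    print(nm,a,na,b,nb,tri("top",a,"scene",b),"z",np.percentile(CT[ka][:,2],[10,50,90]),CT[ka].mean(0))
# cutter: foot disc
p=cv2.imread("pics/top0.png")
z=CT[...,2]
sub=CT[155:200,355:400].reshape(-1,3);f=sub[(sub[:,2]>.010)&(sub[:,2]<.026)];print("foot",len(f),f.min(0),f.max(0),cv2.minEnclosingCircle(f[:,:2].astype(np.float32)))
g=sub[sub[:,2]>.045];print("grip",len(g),g.mean(0),g[:,2].max())
# case
C=CT[130:260,130:295].reshape(-1,3);C=C[C[:,2]>.05];rc=cv2.minAreaRect(C[:,:2].astype(np.float32));print("case",rc,cv2.boxPoints(rc))
# flap plane
F=CT[175:235,215:265].reshape(-1,3);F=F[(F[:,2]>.06)&(F[:,2]<.1)]
A=np.c_[F[:,:2],np.ones(len(F))];s=np.linalg.lstsq(A,F[:,2],rcond=None)[0];print("flap plane",s,np.std(A@s-F[:,2]),np.percentile(F[:,2],[5,50,95]))
cv2.imwrite("pics/case.png",cv2.resize(p[130:260,130:295],None,fx=4.5,fy=4.5,interpolation=cv2.INTER_CUBIC))
E
```

```text
pull (np.float64(222.45736434108528), np.float64(221.68992248062017)) 129 (np.float64(438.6106194690266), np.float64(229.24778761061947)) 113 (array([0.50374879, 0.10773667, 0.12134739]), np.float64(0.0008763022723762387)) z [0.12326124 0.12599306 0.12801316] [0.50335131 0.10701003 0.12576618]
cut (np.float64(378.9555555555556), np.float64(173.12222222222223)) 90 (np.float64(269.7758620689655), np.float64(224.05172413793105)) 116 (array([ 0.61034059, -0.19640528,  0.04495373]), np.float64(0.0019099912232877572)) z [0.05837612 0.06108786 0.06276133] [ 0.6082716  -0.19488218  0.06067117]
foot 416 [ 0.58082007 -0.22513605  0.0104119 ] [ 0.63618995 -0.16841049  0.02363729] ((0.6080923080444336, -0.19661343097686768), 0.02887389436364174)
grip 122 [ 0.5986837  -0.18823358  0.11230274] 0.8605925855739643
case ((0.5490366220474243, 0.08890438079833984), (0.3688672184944153, 0.16455155611038208), 74.31336975097656) [[ 0.41995883 -0.06641459]
 [ 0.57838166 -0.11090535]
 [ 0.6781144   0.24422336]
 [ 0.5196916   0.2887141 ]]
flap plane [-0.09981792  0.02974469  0.13334709] 0.0013888786675296852 [0.07589809 0.08170896 0.08762361]
```

View pics/case.png

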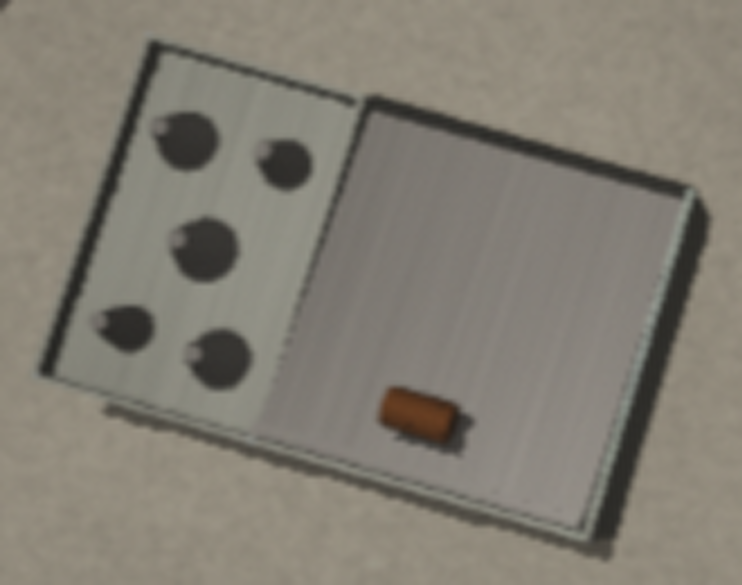

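The zoomed case view shows bay corners at crop pixels (590,540), (692,188), (365,98) and the pull at (420,410), centred across the flap. The flap plane fit gives 0.104 rad and a case yaw of about -16.6°. Next I compute the tier frame and the moves.

```bash
cat >> h.py <<'E'
from scipy.spatial.transform import Rotation as Ro
def pose(): s=r.read_state();return s["ee_pos"],Ro.from_quat(s["eef_rot"])
def row(p,ydir=None):
    """shift (units) to TCP p and turn (units) to tool down with jaws along +-ydir"""
    e,R=pose();M=R.as_matrix();s=M.T@(np.array(p)-e)/.25
    t=np.zeros(3)
    if ydir is not None:
        best=None
        for sg in(1,-1):
            y=np.array([*(sg*np.array(ydir)),0]);y/=np.linalg.norm(y);x=np.array([0,0,-1.]);G=np.c_[x,y,np.cross(x,y)]
            v=(R.inv()*Ro.from_matrix(G)).as_rotvec()
            if best is None or np.linalg.norm(v)<np.linalg.norm(best):best=v
        t=best/1.5
    print("row",np.round(s,3),np.round(t,3))
E
python3 - <<'E'
from h import *
c=lambda x,y:(130+x/4.5,130+y/4.5)
nr=plane("top",*c(588,535),.084);fr=plane("top",*c(690,190),.084);nl=plane("top",*c(42,375),.108);fl=plane("top",*c(152,42),.108)
d=fr-nr;print("right wall",nr,fr,np.hypot(*d[:2]),np.degrees(np.arctan2(d[1],d[0])))
d=fl-nl;print("left wall",nl,fl,np.hypot(*d[:2]),np.degrees(np.arctan2(d[1],d[0])))
d=nl-nr;print("near",np.hypot(*d[:2]),np.degrees(np.arctan2(d[1],d[0]))-90)
a=.107;px=.078-.130*np.cos(a)+.032*np.sin(a);pz=.070+.130*np.sin(a)+.032*np.cos(a)
P=plane("top",222.46,221.69,pz+.004);yaw=np.radians(-16.6);X=np.array([np.cos(yaw),np.sin(yaw)]);Y=np.array([-X[1],X[0]])
t=P[:2]-px*X
print("pull",P,"tier from pull",t)
for n,q in(("nr",nr),("fr",fr),("nl",nl)):print(n,(q[:2]-t)@X,(q[:2]-t)@Y)
e,R=pose();print(R.as_matrix().round(3));row([*P[:2],.2],Y)
E
```

```text
right wall [0.45251668 0.04133209 0.084     ] [ 6.04703184e-01 -4.45343622e-04  8.40000000e-02] 0.1578166214865095 -15.350398809517193
left wall [0.51913704 0.27041988 0.108     ] [0.66371823 0.23073551 0.108     ] 0.1499285476340782 -15.348446207223416
near 0.23857805094966866 -16.214806990616808
pull [0.50362363 0.10855179 0.11970046] tier from pull [0.54946887 0.09488473]
nr -0.07761211054334312 -0.0790188129331714
fr 0.08016697882049655 -0.07557715970634762
nl -0.07921603156406652 0.15955384650688678
[[-0.001  0.43  -0.903]
 [ 0.001 -0.903 -0.43 ]
 [-1.    -0.001  0.   ]]
row [ 0.09  -2.024 -2.005] [0.49  0.    0.001]
```

```bash
python3 -m pendant '0.05 -1 -1 0.49 0 0;0.05 -1 -1 0.49 0 0;0.05 -1 -1 0.49 0 0;0.05 -1 -1 0.49 0 0;0.05 -1 -1 0.49 0 0;0.05 -1 -1 0.49 0 0;0.05 -1 -1 0.49 0 0;0.05 -1 -1 0.49 0 0' 0.3 30; python3 - <<'E'
from h import *
Y=[np.sin(np.radians(16.3)),np.cos(np.radians(16.3))];row([.5036,.1080,.2],Y)
E
```

```text
time: 0.9
ee_pos: [0.3886, -0.2258, 0.2099]
eef_rot: [0.7, -0.1, -0.7, -0.1]
ft_force: [-0.7, 0.1, -0.3]
width: 0.0565
row [ 0.041 -1.411 -0.068] [0.001 0.    0.   ]
```

```bash
python3 -m pendant '0 -0.7 -0.03 0 0 0;0 -0.7 -0.03 0 0 0;0 -0.7 -0.03 0 0 0;0 -0.7 -0.03 0 0 0;0 -0.7 -0.03 0 0 0' ;python3 -m pendant '0 -0.7 -0.03 0 0 0;0 -0.7 -0.03 0 0 0;0 -0.7 -0.03 0 0 0;0 -0.7 -0.03 0 0 0;0 -0.7 -0.03 0 0 0;0 -0.7 -0.03 0 0 0';  python3 - <<'E'
from h import *
s=r.read_state();print(s['ee_pos'])
Y=[np.sin(np.radians(16.3)),np.cos(np.radians(16.3))];row([.5036,.1080,.2],Y)
c=vision.get_calibration("wrist");p,d=vision.camera("wrist");cv2.imwrite("pics/w1.png",p);print(c)
R=cv2.Rodrigues(c["rvec"])[0];q=R@np.array([.5036,.108,.1165])+np.ravel(c["tvec"]);th=np.arctan2(np.hypot(*q[:2]),q[2]);K=c["camera_matrix"];print("expect px",K[:2,2]+K[0,0]*th*q[:2]/np.hypot(*q[:2]))
E
```

```text
time: 1.4
ee_pos: [0.4451, -0.0619, 0.21]
eef_rot: [0.7, -0.1, -0.7, -0.1]
ft_force: [-1.1, -0.4, 0.4]
width: 0.0566
time: 2.0
ee_pos: [0.5016, 0.099, 0.2095]
eef_rot: [-0.699, 0.103, 0.7, 0.102]
ft_force: [0.5, -1.0, 0.4]
width: 0.0564
[0.50159148 0.09903067 0.20951305]
row [ 0.038 -0.037  0.003] [-0.004  0.001 -0.   ]
{'camera_matrix': array([[309.70691629,   0.        , 320.38678378],
       [  0.        , 309.70691629, 190.90112306],
       [  0.        ,   0.        ,   1.        ]]), 'rvec': array([-1.75338936,  2.35460855,  0.36411676]), 'tvec': array([0.23901124, 0.39715188, 0.51733324])}
expect px [310.40646214 193.19925256]
```

View pics/w1.png

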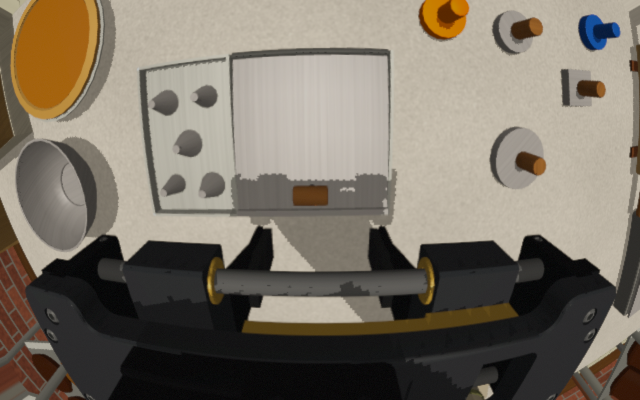

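The wrist view shows the pull at (310,195), where (310,193) was predicted, with the case aligned to the jaws. The gripper body is wide along the jaws. I go down and pinch.

```bash
python3 -m pendant '0.1 -0.037 0 0 0 0;0.25 -0.037 0 0 0 0;0.35 -0.037 0 0 0 0;0.44 -0.037 0 0 0 0;0.44 -0.037 0 0 0 0;0.44 -0.037 0 0 0 0'; python3 -m pendant '0 0 0 0 0 0;0 0 0 0 0 0;0 0 0 0 0 0;0 0 0 0 0 0;0 0 0 0 0 0' -1 30; python3 - <<'E'
from h import *
e,R=pose();print(e,R.as_matrix().round(3))
# lift rows: shift from a0 along case x (world) and up
L=.130;h=.032;a0=.107
f=lambda a:np.array([-L*np.cos(a)+h*np.sin(a),L*np.sin(a)+h*np.cos(a)])
X=np.array([np.cos(np.radians(-16.3)),np.sin(np.radians(-16.3)),0])
for a in np.linspace(a0,1.75,17)[1:]:
    d=f(a)-f(a0);s=R.as_matrix().T@(X*d[0]+[0,0,d[1]])/.25;print(round(a,2),s.round(3))
E
```

```text
time: 2.65
ee_pos: [0.5044, 0.1077, 0.1006]
eef_rot: [-0.7, 0.103, 0.7, 0.103]
ft_force: [1.0, 0.3, -0.1]
width: 0.0565
time: 3.15
ee_pos: [0.5039, 0.1076, 0.1]
eef_rot: [-0.699, 0.103, 0.7, 0.102]
ft_force: [-2.3, -5.7, 1.4]
width: 0.0297
[0.50385478 0.10762535 0.09997425] [[-0.001 -0.287 -0.958]
 [-0.002 -0.958  0.287]
 [-1.     0.002  0.   ]]
0.21 [-0.051 -0.    -0.021]
0.31 [-0.099 -0.    -0.048]
0.42 [-0.144 -0.    -0.079]
0.52 [-0.186 -0.    -0.115]
0.62 [-0.224 -0.    -0.155]
0.72 [-0.257 -0.001 -0.198]
0.83 [-0.286 -0.001 -0.245]
0.93 [-0.31  -0.001 -0.294]
1.03 [-0.329 -0.001 -0.346]
1.13 [-0.343 -0.002 -0.399]
1.24 [-0.351 -0.002 -0.454]
1.34 [-0.353 -0.002 -0.508]
1.44 [-0.35  -0.003 -0.563]
1.54 [-0.341 -0.003 -0.618]
1.65 [-0.326 -0.004 -0.671]
1.75 [-0.306 -0.004 -0.722]
```

The pull is gripped at 29.7 mm. Now I lift along the arc.

```bash
python3 -m pendant '-0.05 0 -0.02 0 0 0;-0.1 0 -0.048 0 0 0;-0.145 0 -0.08 0 0 0;-0.185 0 -0.115 0 0 0;-0.225 0 -0.155 0 0 0;-0.257 0 -0.2 0 0 0;-0.286 0 -0.245 0 0 0;-0.31 0 -0.295 0 0 0'
```

```text
time: 3.95
ee_pos: [0.5745, 0.0876, 0.1778]
eef_rot: [-0.699, 0.102, 0.701, 0.102]
ft_force: [-1.4, -2.4, -8.5]
width: 0.0297
```

```bash
python3 -m pendant '-0.02 0 -0.052 0 0 0;-0.033 0 -0.105 0 0 0;-0.041 0 -0.16 0 0 0;-0.043 0 -0.214 0 0 0;-0.04 0 -0.269 0 0 0;-0.031 0 -0.324 0 0 0;-0.016 0 -0.377 0 0 0;-0.006 0 -0.4 0 0 0'; python3 -m pendant '0 0 0 0 0 0;0 0 0 0 0 0;0 0 0 0 0 0'; python3 - <<'E'
from h import *
p,d=vision.camera("scene");cv2.imwrite("pics/s1.png",p)
e,R=pose();yaw=np.radians(-16.3);X=np.array([np.cos(yaw),np.sin(yaw)])
print("pull in tier x",(e[:2]-[.549,.095])@X,"z",e[2]+.0187-.004)
E
```

```text
time: 4.75
ee_pos: [0.672, 0.06, 0.1804]
eef_rot: [0.7, -0.101, -0.699, -0.103]
ft_force: [-1.3, 0.7, 5.9]
width: 0.0299
time: 5.05
ee_pos: [0.6716, 0.0601, 0.1805]
eef_rot: [0.701, -0.102, -0.699, -0.103]
ft_force: [4.4, 2.9, 5.9]
width: 0.0295
pull in tier x 0.1274825427569296 z 0.19526745489504593
```

View pics/s1.png

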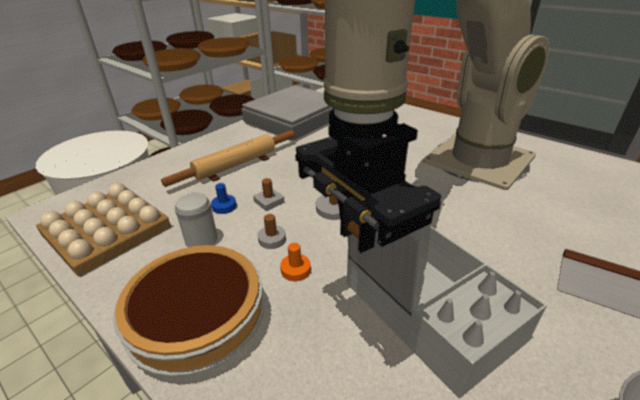

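The flap is up at about 1.7 rad, and the scene view shows it standing with the gripper at (370,210). Next I release, rise and go to the cutter.

```bash
python3 -m pendant '0 0 0 0 0 0;0 0 0 0 0 0;0 0 0 0 0 0;-0.15 0 0 0 0 0;-0.3 0 0 0 0 0;-0.45 0 0 0 0 0;-0.5 0 0 0 0 0;-0.5 0 0 0 0 0' 0.3; python3 - <<'E'
from h import *
Y=[np.sin(np.radians(16.3)),np.cos(np.radians(16.3))];row([.609,-.1965,.16],Y)
E
```

```text
time: 5.9
ee_pos: [0.6712, 0.0595, 0.3058]
eef_rot: [0.701, -0.102, -0.699, -0.103]
ft_force: [0.1, 0.2, 0.2]
width: 0.0571
row [ 0.582  1.053 -0.053] [-0.004 -0.002  0.001]
```

```bash
python3 -m pendant '0 0.2 -0.01 0 0 0;0 0.4 -0.03 0 0 0;0 0.6 -0.05 0 0 0;0.1 0.8 -0.05 0 0 0;0.2 1 -0.05 0 0 0;0.4 1 -0.05 0 0 0;0.58 1 -0.05 0 0 0;0.58 1 -0.05 0 0 0'; python3 - <<'E'
from h import *
Y=[np.sin(np.radians(16.3)),np.cos(np.radians(16.3))];row([.609,-.1965,.0255],Y)
c=vision.get_calibration("wrist");p,d=vision.camera("wrist");cv2.imwrite("pics/w2.png",p)
R=cv2.Rodrigues(c["rvec"])[0];q=R@np.array([.609,-.1965,.062])+np.ravel(c["tvec"]);th=np.arctan2(np.hypot(*q[:2]),q[2]);K=c["camera_matrix"];print("expect grip top px",K[:2,2]+K[0,0]*th*q[:2]/np.hypot(*q[:2]))
E
```

```text
time: 6.7
ee_pos: [0.6057, -0.184, 0.1502]
eef_rot: [-0.695, 0.102, 0.705, 0.103]
ft_force: [-0.6, -0.1, 0.1]
width: 0.0565
row [ 0.498  0.044 -0.034] [-0.005  0.009 -0.   ]
expect grip top px [333.97808775 185.31727131]
```

View pics/w2.png

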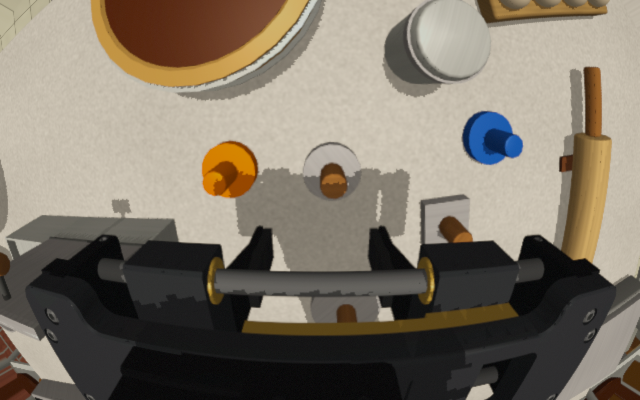

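The wrist view shows the small round cutter's grip top at (333,187), against a predicted (334,185). The fingers are clear of the orange cutter and the square one. I go down and grip.

```bash
python3 -m pendant '0 0.044 -0.034 0 0 0;0.15 0.044 -0.034 0 0 0;0.3 0.044 -0.034 0 0 0;0.4 0.044 -0.034 0 0 0;0.46 0.044 -0.034 0 0 0;0.495 0.044 -0.034 0 0 0;0.495 0.044 -0.034 0 0 0;0.495 0.044 -0.034 0 0 0'; python3 -m pendant '0 0 0 0 0 0;0 0 0 0 0 0;0 0 0 0 0 0;0 0 0 0 0 0;0 0 0 0 0 0;0 0 0 0 0 0' -1 30;python3 -m pendant '-0.1 0 0 0 0 0;-0.3 0 0 0 0 0;-0.5 0 0 0 0 0;-0.7 0 0 0 0 0;-0.8 0 0 0 0 0;-0.8 0 0 0 0 0;-0.8 0 0 0 0 0'; python3 - <<'E'
from h import *
yaw=np.radians(-16.2);X=np.array([np.cos(yaw),np.sin(yaw)]);Y=np.array([-X[1],X[0]])
t=np.array([.549,.095])-.02*X-.03*Y;print(t)
row([*t,.225],Y)
E
```

```text
time: 7.55
ee_pos: [0.6174, -0.1971, 0.0371]
eef_rot: [0.701, -0.102, -0.699, -0.102]
ft_force: [-0.4, -0.3, -0.3]
width: 0.0565
time: 8.15
ee_pos: [0.6162, -0.1971, 0.0354]
eef_rot: [0.7, -0.102, -0.7, -0.102]
ft_force: [-0.6, -0.5, -0.1]
width: 0.0231
time: 8.85
ee_pos: [0.616, -0.1968, 0.2348]
eef_rot: [-0.7, 0.102, 0.7, 0.102]
ft_force: [-0.7, -0.0, -2.0]
width: 0.0235
[0.52142439 0.07177101]
row [ 0.039 -0.921  0.67 ] [-0.005  0.    -0.   ]
```

```bash
python3 - <<'E'
from h import *
p,d=vision.camera("scene");q,_=vision.camera("wrist")
a=cv2.resize(p[60:300,180:500],(800,600),interpolation=cv2.INTER_CUBIC);cv2.imwrite("pics/s2.png",a)
print(r.read_state()["ee_pos"])
E
```

```text
[ 0.6153021  -0.19669966  0.23321456]
```

View pics/s2.png

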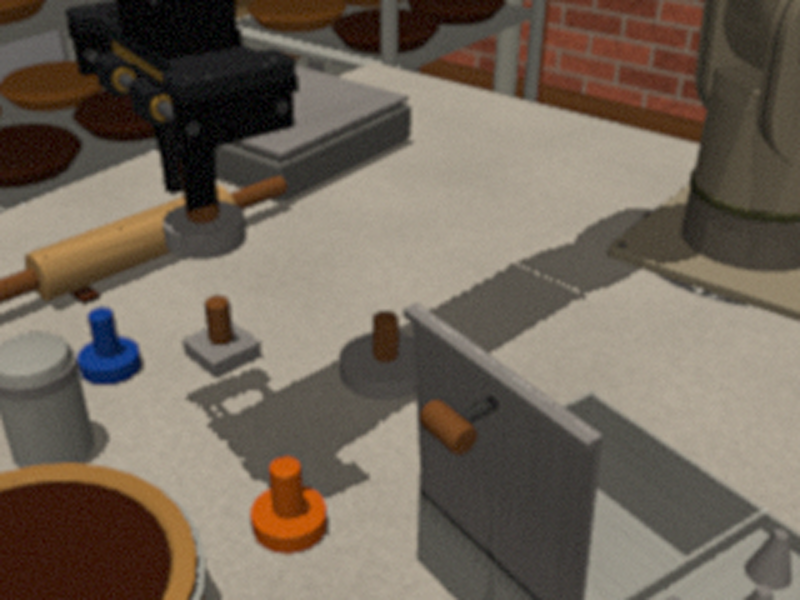

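The scene view shows the small round cutter held upright below the fingers at (205,225), and the flap standing. The hold is about 10 mm high and 7 mm off centre in x, which I'll allow for. I go around the flap: case x first, then y.

```bash
python3 -m pendant '0 0 0.15 0 0 0;0 0 0.3 0 0 0;0 0 0.45 0 0 0;0 -0.1 0.6 0 0 0;0 -0.25 0.64 0 0 0;0 -0.4 0.64 0 0 0;0 -0.55 0.64 0 0 0;0 -0.7 0.64 0 0 0' ; python3 -m pendant '0 -0.12 0 0 0 0;0 -0.22 0 0 0 0;0 -0.22 0 0 0 0;0 -0.22 0 0 0 0;0 -0.22 0 0 0 0'; python3 - <<'E'
from h import *
yaw=np.radians(-16.2);X=np.array([np.cos(yaw),np.sin(yaw)]);Y=np.array([-X[1],X[0]])
t=np.array([.549,.095])-.02*X-.03*Y+[.007,0]
row([*t,.0425],Y);print(r.read_state()["ft_force"])
p,d=vision.camera("top");q=cv2.resize(p[110:270,120:320],(800,640))[:600];cv2.imwrite("pics/t2.png",q)
E
```

```text
time: 9.75
ee_pos: [0.5123, 0.0178, 0.234]
eef_rot: [-0.699, 0.103, 0.7, 0.102]
ft_force: [1.3, -1.0, -1.1]
width: 0.0235
time: 10.25
ee_pos: [0.5283, 0.068, 0.2344]
eef_rot: [-0.699, 0.103, 0.7, 0.102]
ft_force: [0.0, -0.4, -1.6]
width: 0.0237
row [ 0.768 -0.015  0.003] [-0.006  0.001 -0.001]
[ 0.03615277 -0.39158921 -1.59603246]
```

View pics/t2.png

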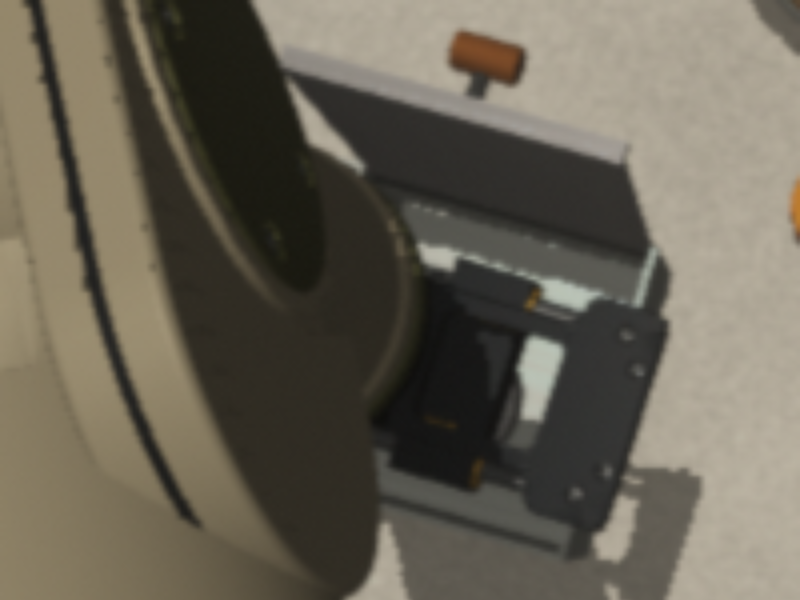

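The top view shows the flap standing well back (pull at (487,57)) and the gripper over the bay. Now I lower it.

```bash
python3 -m pendant '0.12 -0.015 0 0 0 0;0.26 -0.015 0 0 0 0;0.4 -0.015 0 0 0 0;0.54 -0.015 0 0 0 0;0.64 -0.015 0 0 0 0;0.7 -0.015 0 0 0 0;0.72 -0.015 0 0 0 0;0.72 -0.015 0 0 0 0'; python3 -m pendant '0.01 0 0 0 0 0;0.02 0 0 0 0 0;0.03 0 0 0 0 0;0.04 0 0 0 0 0;0.045 0 0 0 0 0;0.05 0 0 0 0 0;0.05 0 0 0 0 0'
```

```text
time: 11.1
ee_pos: [0.5299, 0.0726, 0.0555]
eef_rot: [0.7, -0.102, -0.7, -0.102]
ft_force: [-0.1, 0.0, -1.0]
width: 0.0231
time: 11.8
ee_pos: [0.5296, 0.0729, 0.0426]
eef_rot: [-0.7, 0.102, 0.7, 0.102]
ft_force: [0.5, 0.3, -1.7]
width: 0.0234
```

Next I lower in 1 mm steps until contact.

```bash
python3 -m pendant '0.004 0 0 0 0 0;0.008 0 0 0 0 0;0.008 0 0 0 0 0'; python3 -m pendant '0.004 0 0 0 0 0;0.004 0 0 0 0 0;0.004 0 0 0 0 0'
```

```text
time: 12.1
ee_pos: [0.5296, 0.0729, 0.0407]
eef_rot: [-0.7, 0.102, 0.7, 0.102]
ft_force: [0.2, 0.5, -1.7]
width: 0.0233
time: 12.4
ee_pos: [0.5297, 0.0729, 0.0398]
eef_rot: [0.7, -0.102, -0.7, -0.102]
ft_force: [0.6, 0.3, -1.2]
width: 0.0231
```

```bash
python3 -m pendant '0.004 0 0 0 0 0;0.006 0 0 0 0 0;0.006 0 0 0 0 0'; python3 -m pendant '0 0 0 0 0 0;0 0 0 0 0 0;0 0 0 0 0 0;0 0 0 0 0 0' -0.1; python3 -m pendant '-0.1 0 0 0 0 0;-0.25 0 0 0 0 0;-0.4 0 0 0 0 0;-0.6 0 0 0 0 0;-0.8 0 0 0 0 0;-0.8 0 0 0 0 0;-0.8 0 0 0 0 0'; python3 -m pendant '0 0 0.2 0 0 0;0 0 0.4 0 0 0;0 0 0.5 0 0 0;0 0 0.5 0 0 0;0 0 0.5 0 0 0'; python3 - <<'E'
from h import *
p,d=vision.camera("top");s,ds=vision.camera("scene");w,_=vision.camera("wrist")
cv2.imwrite("pics/w3.png",w);cv2.imwrite("pics/t3.png",p);cv2.imwrite("pics/s3.png",s)
a=cv2.resize(p[110:270,120:320],(500,400));b=w[0:400,120:420]
cv2.imwrite("pics/f3.png",np.hstack([a,b]))
E
```

```text
time: 12.7
ee_pos: [0.53, 0.0729, 0.0393]
eef_rot: [0.7, -0.102, -0.699, -0.102]
ft_force: [-5.1, -1.5, 11.2]
width: 0.0231
time: 13.1
ee_pos: [0.5297, 0.0729, 0.0382]
eef_rot: [0.7, -0.102, -0.7, -0.102]
ft_force: [0.0, 1.0, 0.4]
width: 0.0383
time: 13.8
ee_pos: [0.5302, 0.073, 0.2392]
eef_rot: [0.7, -0.102, -0.699, -0.102]
ft_force: [0.1, -0.8, -0.5]
width: 0.0391
time: 14.3
ee_pos: [0.4096, 0.1081, 0.2375]
eef_rot: [-0.7, 0.103, 0.7, 0.102]
ft_force: [-0.5, 0.7, -0.0]
width: 0.039
```

View pics/f3.png

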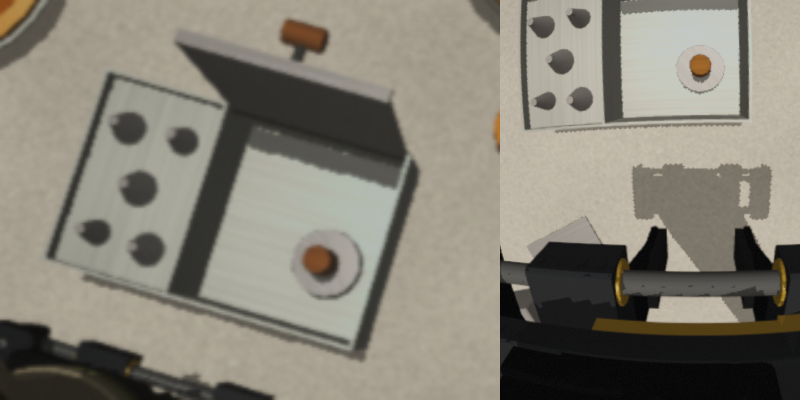

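Both views show the cutter standing in the bay: foot at (327,263) in the left view and the flap up. I check its position and the flap angle in numbers.

```bash
python3 - <<'E'
from h import *
yaw=np.radians(-16.2);X=np.array([np.cos(yaw),np.sin(yaw)]);Y=np.array([-X[1],X[0]]);t=np.array([.549,.095])
for nm,u,v,z in(("foot",327,263,.022),("top",318,260,.066),("edgeL",180,38,.222),("edgeR",391,97,.222)):
    q=plane("top",120+u/2.5,110+v/2.5,z)[:2]-t;print(nm,q@X,q@Y)
d=vision.camera("top")[1];C=cloud("top",d)[190:240,225:275].reshape(-1,3)
print("grip top z",np.median(C[(C[:,2]>.055)&(C[:,2]<.075)&(np.abs(C[:,:2]-[.522,.072]).max(1)<.015)],0))
# floor centre check: near wall inner/right wall inner corner from px
q=plane("top",120+357/2.5,110+350/2.5,.084)[:2]-t;print("near-right wall top corner",q@X,q@Y)
E
```

```text
foot -0.019715050289329596 -0.027956516939647937
top -0.01985757341815622 -0.02879346452020897
edgeL 0.09328048796179 0.07194578222662038
edgeR 0.09522739160683583 -0.0739290310264177
grip top z [0.52211358 0.07360511 0.06482041]
near-right wall top corner -0.0785525663408638 -0.08309945374588958
```

```bash
python3 -c "
from bench import r,close_job
print(r.read_state()['ft_force']);print(close_job())"
```

```text
[ 0.27985824 -0.32373566 -0.47593581]
the job is handed in; nothing more can be done
None
```

The flap is up and the small round cutter stands in the lower tier. I handed the job in at about 14.5 s; `close_job` gave no verdict.

- **Flap:** I pinched it by its pull and swung it to about 1.68 rad, estimated from its top edge in the top view. It was still up in the last pictures, taken after I let go.
- **Cutter:** I set it down at about x −20 mm, y −28 mm from the tier centre. Its foot and grip top line up within 1 mm. The grip top is about 65 mm above the bench, which matches standing on the floor.
- **Robot:** The gripper is clear of everything and the wrist force is about zero.

**Checks that disagreed:**
- The grasp on the cutter was about 10 mm higher and 7 mm further out than planned, because I measured the move while the arm was still settling. I allowed for that when placing it.
- The tray's outer corner measured y 160 mm against the 178 mm given. The bay corners agreed to within about 8 mm, so I did not chase it.
- The highest force I saw printed was about 12 N, at floor contact.

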